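Shut the cake warmer

ROBOT

A 6-joint arm with a two-finger parallel gripper is mounted at the origin on the work surface. World frame = base frame: x ahead of the robot, y to its left, z up, the work surface at z = 0. Lengths are in m, angles in degrees, forces in N, time in s.
With the tool pointing down it reaches from about 0.25 to 0.725 m from the base axis. Payload 9.7 kg.
Tool frame: the origin (TCP) lies at the very end of the fingers, on their centre line; the grasp point (between the pads) lies 19 mm behind it (bot.hold_point_z is the distance from the TCP to the grasp point, in m); z points along the fingers, y is the line along which they close (so a half turn about z gives the same grasp; the last joint's range is limited). The gripper opens to 85 mm and grips with 20 to 120 N. Pads are 22 mm wide; open, the fingers measure 114 mm over their backs; the gripper's body (76 mm by 85 mm) begins 54 mm behind the grasp point. The pads swing forward as they close: fully open they stand 13 mm farther back than shut.
Start: joints at [77.177, 4.979, 10.078, 95.1, 0, 90], TCP at [0.122, 0.536, 0.231] pointing down, gripper open.
Joint ranges: [-179.16, 179.16], [-48.56, 103.87], [-65.8, 70.77], [-126.05, 130.52], [-82.76, 87.17], [-180, 180]. Speed limits (degrees/s): [127.2, 127.2, 147.25, 180, 180, 180].

INTERFACE

Orientations are given as [roll, pitch, yaw] about the fixed x, y, z axes, in that order (R = Rz(yaw) Ry(pitch) Rx(roll)).
In Python, from workcell import bot gives the robot as it stands.
- The arm moves only by the tool play_rows, never from a script. Its argument "targets" is a list of rows, each an object with "grip": the closure in counts, from 0 (fully open) to 255 (shut); "linear": the shift along the world's x, y, z in cm, a list of three; "delta_rot": the turn, a rotation vector about the world's x, y, z in rad, a list of three. A call has 1 to 10 rows; each row is the pose to reach, as a shift and turn from the pose commanded when the call began; what a row does not reach only later rows make up. A row lasts 1/10 s, in which the tool goes at most 50 mm and 8.59 degrees, less where a joint would pass 70% of its speed; a pose out of reach is approached as far as the arm can. A call with a gripper value outside its range is refused whole. The fingers move at their own pace and stop on an object; "force" is the grip in N (left out, the last holds). Time passes only in rows, so rows that repeat a pose let the fingers close. It gives the time, the measured TCP pose, the force, the opening and the grip force at its end, in the units of the state.
- bot.get_obs(): the state, without advancing time (a new reading comes with each control period).
- bot.camera(name): name is "scene" or "top"; returns a dict with "color" (480x640x3 uint8, red, green, blue), "range_z" (480x640 float32, m along the optical axis (not along the pixel's ray), 0 where there is no reading), "fov_y" (degrees; the focal length in pixels is half the picture's height over the tangent of half this angle, whatever the lens; pixels are square), "cx", "cy" (the principal point, pixels), "dist_coeffs" ([k1, k2, p1, p2, k3] as OpenCV has them; the pictures are not rectified), "world_to_cam" (4x4, takes a point from world to camera coordinates). Camera axes: x right, y up, looking along -z (the intrinsics and any distortion apply to the point x, -y, -z); pixel columns grow to the right and rows downward; lengths in m; the calibration is good to about 2 mm. A picture is of the moment at which its call begins.
- bot.job_done(): hands the job in; it is judged then, once.
Trained networks look in a picture, given as the dict that the camera call returned (one of the last four; its "shot" number tells which), for a name from the list of things; names that differ only in an ending like _2 or _b are one class to them, and where a whole thing is asked for, a point or a joint stands for the part that bears it (a point fixed in the world has none). Each returns a list of dicts, best first, with "conf" (0 to 1); they miss things now and then, are a little off and sometimes report something else, mostly with a low value. They report only what shows in the picture. A call takes as long as a camera call.
- bot.search_frame(picture, target): "box" ([left, top, right, bottom] in pixels, round what is visible of it).
- bot.trace(picture, target): "pixels" (480x640 bool, what is visible of it) and "box" ([left, top, right, bottom] in pixels, round what is visible of it).
- bot.pinpoint(picture, target): "pixel" ([column, row] in pixels: a listed point, or the origin of a listed thing).
The state is a dict: "time": time; "q": joint angles; "qd": joint speeds; "joint_efforts": joint torques, N m; "ee_pos": TCP position; "tcp_rot": TCP orientation; "wrist_force": force on the tool from outside, world axes, zero at the start; "torque": the same for the moment, N m; "opening": finger opening in m; "grasp_force": force on a finger pad.
Only numpy, scipy, OpenCV 4.12 (cv2) and the standard library are available. Lean on these libraries where they do the work, as an engineer would, in place of code of your own. Each camera call takes 0.05 s, during which the arm holds its last target. There are 200 camera calls.

TASK

Push the yellow door of the warming cabinet fully shut, until it clicks onto its catch and stays closed by itself. Leave the blue door of the other cabinet standing open as it is.

Things in the scene. Friction and masses are not known exactly. Their poses are not given: they have to be found in the camera images.
- warm_cabinet: Fixed steel warming cabinet with the yellow door (yellow band on its roof), 240 deep (x) x 260 wide (y) x 220 mm high. Origin: centre of its underside, on the table; its x points front to back. The door hangs on the front, at x = -120 mm; vertical hinge line at x = -120, y = +130 mm. A black strip stands 22 mm off the door's outer face, 231 to 245 mm from the hinge line; the rest is flat.
- warm_door (a joint): Yellow door's angle, rad: 0 shut, grows as it swings out to the robot (start 0.45 to 0.9). Panel 260 wide from the hinge line, 18 mm thick, 32 to 217 mm above the table; inner face on the hinge line. Light friction, stays where left. Over the last 0.1 rad a roller catch resists (up to 10 N at mid door); past about 0.04 it draws the door to 0 and holds it; let go before that, it springs ajar.
- spare_door_edge (a point): Bystander: the blue door of the other cabinet, which is the same in form and size, with a blue band on its roof. It stands open 0.45 to 0.9 rad and turns easily if touched. This point is its top outer corner at the free edge: 260 mm from its hinge line (at its left, seen from the robot), on the outer face, 217 mm above the table.

How it is judged:
By the outcome, as a careful person would: the job done as asked, in the order asked, and still so for the second after the job is handed in, with the robot touching nothing.
It also fails if it takes over 32 s, if anything falls off the work surface, if the arm or the gripper's body presses on something with over 40 N, if the wrist force passes 120 N, or if a joint passes its speed limit or range.

## Working session

There is one attempt and no reset: what is moved stays moved. The work goes in short steps, Python scripts to look and compute and a tool call to move; the robot and the scene stay as the last step left them, time stands still between calls to the robot, and variables do not carry over. Pictures are saved under pics/ and viewed, at most 10 in all, crops included, and the job is handed in when it is done.

Besides the shell and the picture viewer there is one more tool, called after "Emit:" by a JSON object that holds its "op" and its "data", one argument or row to a line. play_rows: Moves the arm, as the interface text tells. Its arguments: {"type":"object","properties":{"targets":{"type":"array","items":{"type":"object","properties":{"grip":{"type":"number"},"linear":{"type":"array","items":{"type":"number"}},"delta_rot":{"type":"array","items":{"type":"number"}}}}},"force":{"type":"number"}},"required":["targets"]}

```bash
mkdir -p pics; cat > h.py <<'E'
import numpy as np, cv2
from workcell import bot
def K(p):
    f=240/np.tan(np.radians(p["fov_y"])/2)
    return np.array([[f,0,p["cx"]],[0,f,p["cy"]],[0,0,1.]]),np.array(p["dist_coeffs"],float)
def cloud(p,mask):
    v,u=np.nonzero(mask&(p["range_z"]>0)); z=p["range_z"][v,u]
    k,d=K(p); n=cv2.undistortPoints(np.stack([u,v],1).astype(float)[:,None],k,d)[:,0]
    c=np.c_[n[:,0]*z,-n[:,1]*z,-z,np.ones(len(z))]
    return (np.linalg.inv(p["world_to_cam"])@c.T).T[:,:3]
E
python3 - <<'E'
from h import *
o=bot.get_obs(); print(o["time"],o["ee_pos"],o["tcp_rot"])
for n in("scene","top"):
    p=bot.camera(n); cv2.imwrite(f"pics/{n}0.png",p["color"][:,:,::-1])
    for t in("warm_cabinet","warm_door","spare_door_edge"):
        for r in bot.trace(p,t)[:2]:
            c=cloud(p,r["pixels"]); 
            print(n,t,r["conf"],r["box"],len(c), c.min(0).round(3),c.max(0).round(3))
        
    full=cloud(p,np.ones((480,640),bool)); np.save(n+".npy",np.c_[full,p["color"][p["range_z"]>0]])
E
```

```text
0.0 [0.12199247 0.53605906 0.2305856 ] [-1.79922698e+02 -1.83401946e-03  1.67180240e+02]
scene warm_cabinet 0.74 [342.1, 139.1, 512.7, 364.8] 24500 [ 0.367 -0.425 -0.007] [ 0.899 -0.054  0.228]
scene spare_door_edge 0.71 [100.8, 266.7, 246.8, 338.8] 2656 [ 0.421  0.15  -0.006] [0.555 0.438 0.222]
top warm_cabinet 0.73 [350.8, 144.2, 530.9, 388.3] 24909 [ 0.33  -0.459 -0.006] [ 0.869 -0.054  0.226]
top warm_door 0.67 [367.8, 301.2, 517.2, 386.7] 2211 [ 0.348 -0.375 -0.004] [ 0.517 -0.086  0.221]
top spare_door_edge 0.98 [95.7, 282.3, 250.5, 356.3] 3917 [ 0.397  0.151 -0.003] [0.542 0.451 0.22 ]
```

View pics/scene0.png

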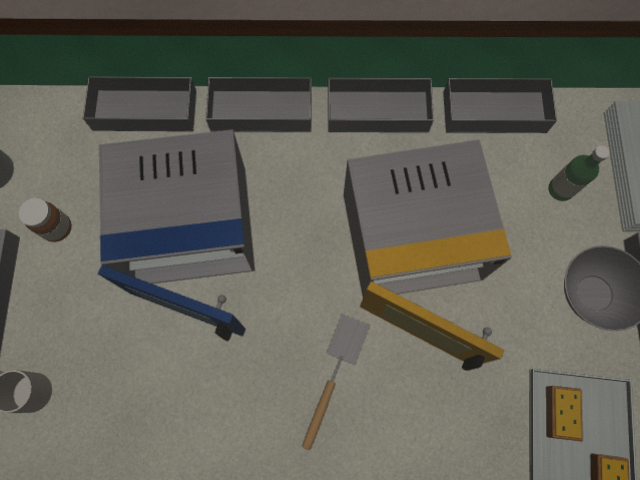

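View pics/top0.png

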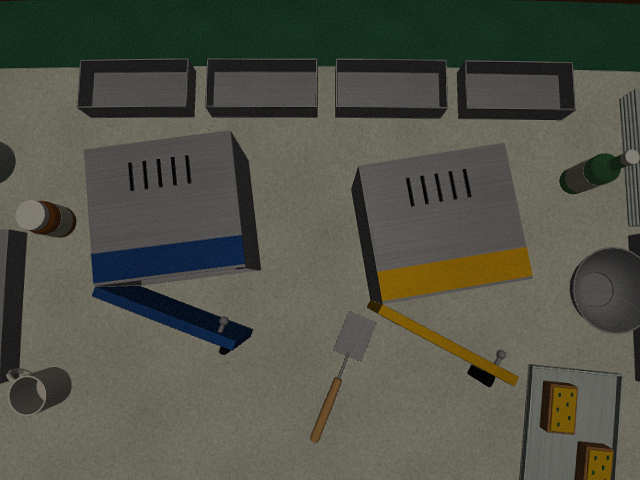

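```bash
python3 - <<'E'
import numpy as np,cv2
a=np.load("top.npy"); P=a[:,:3]; C=a[:,3:].astype(np.uint8)
h=cv2.cvtColor(C[:,None],cv2.COLOR_RGB2HSV)[:,0].astype(int)
for nm,lo,hi,s in(("yellow",18,36,-1),("blue",95,125,1)):
    m=(h[:,0]>lo)&(h[:,0]<hi)&(h[:,1]>110)&(P[:,1]*s>0)
    top=m&(P[:,2]>.205)&(P[:,2]<.235)
    t=P[top]; print(nm,m.sum(),top.sum(),np.percentile(t,[1,99],axis=0).round(3))
    r=cv2.minAreaRect(t[:,:2].astype(np.float32)); print(r)
# roof + all points at height .2-.235
for s in(-1,1):
    t=P[(P[:,2]>.213)&(P[:,2]<.232)&(P[:,1]*s>0.05)&(P[:,0]>.3)]
    print(s,len(t)); img=np.zeros((70,80),int)
    for x,y,z in t[:,:3]:
        i=int((x-.3)/.01); j=int((s*y)/.01)
        if 0<=i<70 and 0<=j<80: img[i,j]+=1
    for i in range(0,60): print("%.2f"%(.3+i*.01),"".join("#" if v>4 else "." for v in img[i,:50]))
E
```

```text
yellow 8152 6205 [[ 0.392 -0.342  0.214]
 [ 0.608 -0.091  0.224]]
((0.5711290836334229, -0.2448045015335083), (0.30481261014938354, 0.27238723635673523), 62.0907096862793)
blue 8159 6162 [[0.448 0.144 0.209]
 [0.628 0.395 0.224]]
((0.6124914288520813, 0.24402225017547607), (0.2854442298412323, 0.267572820186615), 69.70264434814453)
-1 22565
0.30 ..................................................
0.31 ..................................................
0.32 ..................................................
0.33 ..................................................
0.34 ..................................................
0.35 ..................................................
0.36 ..................................................
0.37 ..................................................
0.38 ..............................##..................
0.39 ............................#####.................
0.40 ..........................#####...................
0.41 ........................#####.....................
0.42 ......................######......................
0.43 ....................####
[... 5270 characters left out ...]
#####################.......
0.78 ................##########################........
0.79 ................####################..............
0.80 ................############......................
0.81 ................####..............................
0.82 ..................................................
0.83 ..................................................
0.84 ..................................................
0.85 ..................................................
0.86 ..................................................
0.87 ..................................................
0.88 ..................................................
0.89 ..................................................
```

The pictures show both cabinets. The yellow one is on the right: its hinge is near top pixel (375,303) and its free edge near (515,380), with the strip at about (482,376). The blue door on the left has its free edge near (250,335). Next I fit the yellow cabinet's pose and plan the push.

```bash
python3 - <<'E'
import numpy as np,cv2
for n in("top","scene"):
    a=np.load(n+".npy"); P=a[:,:3]
    t=P[(P[:,2]>.21)&(P[:,2]<.232)&(P[:,1]<-.03)&(P[:,0]>.3)]
    roof=t[(t[:,0]>.57)&(t[:,0]<.85)]
    # keep roof via rough yaw
    c,s=np.cos(.15),np.sin(.15)
    lx=t[:,0]*c+t[:,1]*s
    f=t[t[:,0]+0.0>0.512-.16*(t[:,1]+.085)]
    r=cv2.minAreaRect(f[:,:2].astype(np.float32)); print(n,r)
    b=cv2.boxPoints(r); print(b.round(3).tolist())
    d=t[(t[:,0]<.495)]
    vx,vy,x0,y0=cv2.fitLine(d[:,:2].astype(np.float32),cv2.DIST_HUBER,0,.01,.01).ravel()
    u=np.array([vx,vy])*np.sign(-vy); ctr=np.array([x0,y0]); nn=np.array([-u[1],u[0]])
    q=d[:,:2]-ctr; print("door dir",u.round(4),"ctr",ctr.round(3),"ends",(ctr+u*(q@u).max()).round(3),"halfthick",np.percentile(q@nn,[2,98]).round(4))
    low=P[(P[:,2]<.2)&(P[:,2]>.04)&(P[:,1]<0)]
E
```

```text
top ((0.6556004285812378, -0.2014285773038864), (0.24244704842567444, 0.26250532269477844), 9.897202491760254)
[[0.5139999985694885, -0.09300000220537186], [0.5590000152587891, -0.35199999809265137], [0.7979999780654907, -0.3100000023841858], [0.7519999742507935, -0.050999999046325684]]
door dir [-0.463  -0.8864] ctr [ 0.441 -0.218] ends [ 0.388 -0.32 ] halfthick [-0.0087  0.0089]
scene ((0.6564823389053345, -0.20264139771461487), (0.2437790036201477, 0.26163551211357117), 9.654247283935547)
[[0.5139999985694885, -0.09399999678134918], [0.5580000281333923, -0.35199999809265137], [0.7990000247955322, -0.3109999895095825], [0.7549999952316284, -0.05299999937415123]]
door dir [-0.4688 -0.8833] ctr [ 0.44  -0.217] ends [ 0.385 -0.319] halfthick [-0.0085  0.0094]
```

Emit:
{"op": "play_rows", "data": {
  "targets": [
    {"grip":255,"linear":[14,-34,0],"delta_rot":[0,0,-1.18]},
    {"grip":255,"linear":[14,-34,0],"delta_rot":[0,0,-1.18]},
    {"grip":255,"linear":[14,-34,0],"delta_rot":[0,0,-1.18]},
    {"grip":255,"linear":[14,-34,0],"delta_rot":[0,0,-1.18]},
    {"grip":255,"linear":[14,-34,0],"delta_rot":[0,0,-1.18]},
    {"grip":255,"linear":[14,-34,0],"delta_rot":[0,0,-1.18]},
    {"grip":255,"linear":[14,-34,0],"delta_rot":[0,0,-1.18]},
    {"grip":255,"linear":[14,-34,0],"delta_rot":[0,0,-1.18]},
    {"grip":255,"linear":[14,-34,0],"delta_rot":[0,0,-1.18]},
    {"grip":255,"linear":[14,-34,0],"delta_rot":[0,0,-1.18]}
  ]
}}

```text
time: 1.4
ee_pos: [0.2622, 0.1962, 0.2314]
tcp_rot: [180.0, -0.0, 99.6]
wrist_force: [-0.3, 0.9, -0.9]
opening: 0.0002
grasp_force: 0.0
```

Emit:
{"op": "play_rows", "data": {
  "targets": [
    {"grip":255,"linear":[8,-42,0],"delta_rot":[0,0,0]},
    {"grip":255,"linear":[8,-42,0],"delta_rot":[0,0,0]},
    {"grip":255,"linear":[8,-42,0],"delta_rot":[0,0,0]},
    {"grip":255,"linear":[8,-42,0],"delta_rot":[0,0,0]},
    {"grip":255,"linear":[8,-42,0],"delta_rot":[0,0,0]},
    {"grip":255,"linear":[8,-42,0],"delta_rot":[0,0,0]},
    {"grip":255,"linear":[8,-42,0],"delta_rot":[0,0,0]},
    {"grip":255,"linear":[8,-42,0],"delta_rot":[0,0,0]},
    {"grip":255,"linear":[8,-42,0],"delta_rot":[0,0,0]},
    {"grip":255,"linear":[8,-42,0],"delta_rot":[0,0,0]}
  ]
}}

```text
time: 2.4
ee_pos: [0.3432, -0.2263, 0.2299]
tcp_rot: [-179.9, -0.1, 99.6]
wrist_force: [-1.1, 1.4, -0.1]
opening: 0.0004
grasp_force: 0.0
```

Emit:
{"op": "play_rows", "data": {
  "targets": [
    {"grip":255,"linear":[0,0,0]},
    {"grip":255,"linear":[0,0,-3]},
    {"grip":255,"linear":[0,0,-6]},
    {"grip":255,"linear":[0,0,-6]},
    {"grip":255,"linear":[0,0,-6]}
  ]
}}

```text
validation failed for argument at $.ta...
```

```bash
python3 - <<'E'
from h import *
o=bot.get_obs(); e=o["ee_pos"]; print(o["time"],e.round(4) if hasattr(e,'round') else e,o["wrist_force"])
H=np.array([.5145,-.0935])
for th in(37.6,32,26,20,15,10,7,5,3,1.5,0):
    a=np.radians(-80.2-th); u=np.array([np.cos(a),np.sin(a)]); n=np.array([u[1],-u[0]])
    for off in (.0365,):
        t=H+.195*u+off*n; print(th,t.round(3),((t-np.array(e)[:2])*100).round(1))
E
```

```text
2.4 [ 0.3432 -0.2263  0.2299] [-1.06249241  1.36128542 -0.1071911 ]
37.6 [ 0.391 -0.249] [ 4.8 -2.3]
32 [ 0.407 -0.26 ] [ 6.4 -3.4]
26 [ 0.425 -0.271] [ 8.2 -4.4]
20 [ 0.444 -0.279] [10.1 -5.3]
15 [ 0.46  -0.284] [11.7 -5.8]
10 [ 0.477 -0.288] [13.4 -6.2]
7 [ 0.488 -0.29 ] [14.4 -6.4]
5 [ 0.494 -0.291] [15.1 -6.5]
3 [ 0.501 -0.291] [15.8 -6.5]
1.5 [ 0.507 -0.292] [16.3 -6.5]
0 [ 0.512 -0.292] [16.9 -6.6]
```

Emit:
{"op": "play_rows", "data": {
  "targets": [
    {"grip":255,"linear":[0,0,-3],"delta_rot":[0,0,0]},
    {"grip":255,"linear":[0,0,-6],"delta_rot":[0,0,0]},
    {"grip":255,"linear":[2,-1,-6],"delta_rot":[0,0,0]},
    {"grip":255,"linear":[3.5,-1.7,-6],"delta_rot":[0,0,0]},
    {"grip":255,"linear":[4.8,-2.3,-6],"delta_rot":[0,0,0]},
    {"grip":255,"linear":[5.6,-2.8,-6],"delta_rot":[0,0,0]},
    {"grip":255,"linear":[6.4,-3.4,-6],"delta_rot":[0,0,0]},
    {"grip":255,"linear":[7.3,-3.9,-6],"delta_rot":[0,0,0]},
    {"grip":255,"linear":[8.2,-4.4,-6],"delta_rot":[0,0,0]},
    {"grip":255,"linear":[9.1,-4.9,-6],"delta_rot":[0,0,0]}
  ]
}}

```text
time: 3.4
ee_pos: [0.4338, -0.273, 0.1715]
tcp_rot: [180.0, 0.0, 99.6]
wrist_force: [-1.3, 1.4, 2.5]
opening: 0.0001
grasp_force: 0.0
```

Emit:
{"op": "play_rows", "data": {
  "targets": [
    {"grip":255,"linear":[1,-0.4,0],"delta_rot":[0,0,0]},
    {"grip":255,"linear":[1.8,-0.7,0],"delta_rot":[0,0,0]},
    {"grip":255,"linear":[2.6,-0.9,0],"delta_rot":[0,0,0]},
    {"grip":255,"linear":[3.4,-1.1,0],"delta_rot":[0,0,0]},
    {"grip":255,"linear":[4.2,-1.3,0],"delta_rot":[0,0,0]},
    {"grip":255,"linear":[4.7,-1.4,0],"delta_rot":[0,0,0]},
    {"grip":255,"linear":[5.2,-1.5,0],"delta_rot":[0,0,0]}
  ]
}}

```text
time: 4.1
ee_pos: [0.485, -0.2878, 0.1714]
tcp_rot: [-179.9, 0.0, 99.6]
wrist_force: [-13.6, 1.6, 10.5]
opening: -0.0001
grasp_force: 0.0
```

```bash
python3 - <<'E'
from h import *
p=bot.camera("top"); cv2.imwrite("pics/top1.png",p["color"][:,:,::-1])
E
```

```text
(no output)
```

View pics/top1.png

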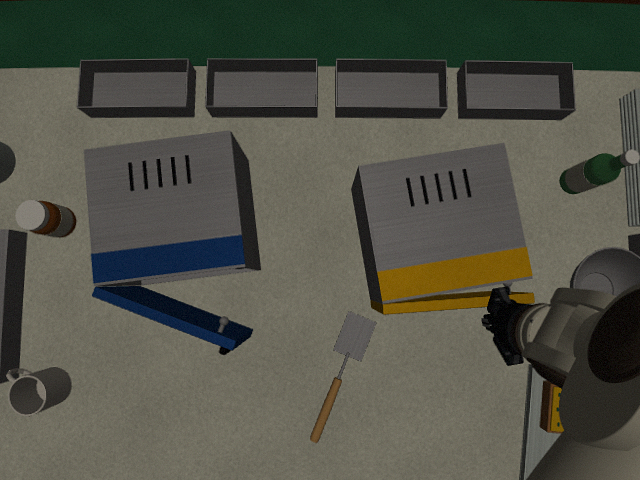

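The gripper at about pixel (500,325) is pressing the yellow door, which is nearly shut and meeting the catch. The blue door hasn't moved.

Emit:
{"op": "play_rows", "data": {
  "targets": [
    {"grip":255,"linear":[0.5,-0.1,0],"delta_rot":[0,0,0]},
    {"grip":255,"linear":[1,-0.1,0],"delta_rot":[0,0,0]},
    {"grip":255,"linear":[1.4,-0.1,0],"delta_rot":[0,0,0]},
    {"grip":255,"linear":[1.7,-0.1,0],"delta_rot":[0,0,0]},
    {"grip":255,"linear":[1.7,-0.1,0],"delta_rot":[0,0,0]}
  ]
}}

```text
time: 4.65
ee_pos: [0.5029, -0.2889, 0.1722]
tcp_rot: [179.9, 0.1, 99.6]
wrist_force: [1.5, -0.2, 5.5]
opening: 0.0002
grasp_force: 0.0
```

Emit:
{"op": "play_rows", "data": {
  "targets": [
    {"grip":255,"linear":[0.3,0,0],"delta_rot":[0,0,0]},
    {"grip":255,"linear":[0.5,0,0],"delta_rot":[0,0,0]},
    {"grip":255,"linear":[0.5,0,0],"delta_rot":[0,0,0]}
  ]
}}

```text
time: 4.95
ee_pos: [0.5058, -0.289, 0.1723]
tcp_rot: [-179.9, 0.0, 99.5]
wrist_force: [-10.2, 0.7, 9.6]
opening: -0.0003
grasp_force: 5.8
```

Emit:
{"op": "play_rows", "data": {
  "targets": [
    {"grip":255,"linear":[-2,-0.3,0],"delta_rot":[0,0,0]},
    {"grip":255,"linear":[-5,-0.8,0],"delta_rot":[0,0,0]},
    {"grip":255,"linear":[-9,-1.4,0],"delta_rot":[0,0,0]},
    {"grip":255,"linear":[-13,-2,3],"delta_rot":[0,0,0]},
    {"grip":255,"linear":[-16,-2,6],"delta_rot":[0,0,0]},
    {"grip":255,"linear":[-16,-2,6],"delta_rot":[0,0,0]},
    {"grip":255,"linear":[-16,-2,6],"delta_rot":[0,0,0]}
  ]
}}

```text
time: 5.65
ee_pos: [0.347, -0.3092, 0.232]
tcp_rot: [179.9, 0.1, 99.5]
wrist_force: [0.6, -0.5, -0.4]
opening: -0.0001
grasp_force: 0.0
```

```bash
python3 - <<'E'
from h import *
p=bot.camera("top"); cv2.imwrite("pics/top2.png",p["color"][:,:,::-1])
print(bot.get_obs()["wrist_force"])
E
```

```text
[ 1.20894609  0.03120148 -0.2275214 ]
```

View pics/top2.png

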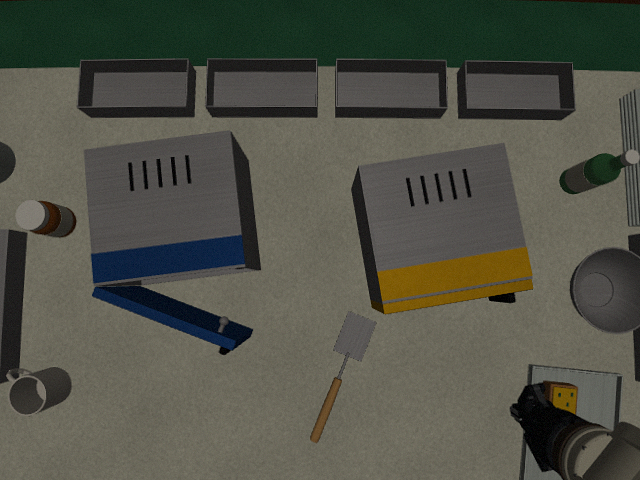

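The yellow door sits parallel and flush to the cabinet front (seam from about (385,303) to (532,280)). The blue door is unchanged and the gripper is clear.

```bash
python3 -c "
from workcell import bot
print(bot.job_done())"
```

```text
the job is handed in; nothing more can be done
None
```

I pushed the yellow door shut onto its catch, where it stayed closed after the gripper backed away; the blue door was left open as it was, and the job was handed in after about 5.7 s.

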